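# Set the now-serving sign to 47

## Task

The now-serving sign on the counter has fallen behind the queue: flick its two thumbwheels on, click by click with a fingertip on the ribbed edge, until the windows facing the clients read 47 (tens wheel at 4, units wheel at 7), each settled on its click. Touch lightly, do not grip or lift: leave the sign standing where it is and do not disturb the other things on the counter.

Things in the scene. Friction and masses are not known exactly. Their poses are not given: they have to be found in the camera images.
- sign: now-serving sign: loose grey case on rubber feet, 166 x 160 x 132 mm (its x, y, z), 2.2 kg. Origin: centre of its underside. Its +x points out of the sloping front with two number windows, to the clients, away from the robot (within 20 deg). Two white ten-sided thumbwheels on one level axle (along its y, 87 mm up) stand out of slots 42 mm wide, 120 mm long in its flat top; the windows show what counts
- units_centre (a point): centre of the units wheel on the axle, 87 mm up, 45 mm to the sign's +y (robot's left; right-hand numeral for a client). Axes as the sign's, not turning with the wheel. Wheel 38 mm wide; its ten flats, one numeral each, lie 60 mm from the axle; between flats straight ribs 5 mm thick, as wide as the wheel, stand up to 76 mm from the axle. The numeral on top is two more than that in the window
- tens_centre (a point): centre of the tens wheel, alike, 45 mm to the sign's -y (robot's right; left-hand numeral for a client). On a click, each wheel has a level flat on top, 147 mm above the counter, with a rib before and behind it (18 deg either side: rib tops 23 mm from the axle along the sign's x, 160 mm above the counter); a rib passing over the top reaches 163 mm
- units (a joint): turn of the units wheel, endless either way: value / 0.6283 rad (36 deg, one click) is the number in its window. It grows, one number a click, as the wheel's top is pushed along the sign's +x (from the robot to the clients). A spring detent holds it on whole clicks: pushing a rib takes 1 to 2 N; past half a click it snaps on to the next by itself, short of that it falls back
- tens (a joint): turn of the tens wheel, endless either way: value / 0.6283 rad is the number in its window; direction, click and detent as for the units wheel
- rubber_stamp: bystander, to be left alone: rubber stamp with a turned wooden knob handle, 54 x 30 x 72 mm tall, standing to the left of the sign as the robot sees it; origin at the centre of its underside
- stapler: bystander, to be left alone: black stapler, 140 x 36 x 55 mm, to the right of the sign as the robot sees it; origin at the centre of its underside
- ink_pad: bystander, to be left alone: flat closed ink pad tin, 60 x 95 x 17 mm, on the robot's side of the sign; origin at the centre of its underside
- tape_dispenser: bystander, to be left alone: black desk tape dispenser with a roll of tape, 170 x 62 x 90 mm, left of the work area; origin at the centre of its underside
- pen_cup: bystander, to be left alone: dark metal cup of pens, 78 mm across, 150 mm tall with the pens, far left; origin at the centre of its underside
- calculator: bystander, to be left alone: grey desk calculator, 150 x 92 x 26 mm, right of the work area; origin at the centre of its underside

How it is judged:
By the outcome, as a careful person would: the job done as asked, in the order asked, and still so for the second after the job is handed in, with the robot touching nothing.
It also fails if it takes over 54 s, if anything falls off the work surface, if the arm or the gripper's body presses on something with over 40 N, if the wrist force passes 120 N, or if a joint passes its speed limit or range.

## Robot

A 6-joint arm with a two-finger parallel gripper is mounted at the origin on the work surface. World frame = base frame: x ahead of the robot, y to its left, z up, the work surface at z = 0. Lengths are in m, angles in rad, forces in N, time in s.
With the tool pointing down it reaches from about 0.25 to 0.775 m from the base axis. Payload 4 kg.
Tool frame: the origin (TCP) lies midway between the tips of the shut fingers; the grasp point (between the pads) lies 19 mm behind it; z points along the fingers, y is the direction in which the jaws open and shut (so a half turn about z gives the same grasp; the last joint's range is limited). The gripper opens to 94 mm and grips with 3 to 60 N. Pads are 16 mm wide; open, the fingers measure 119 mm over their backs; the gripper's body (75 mm by 177 mm) begins 78 mm behind the grasp point.
Start: joints at [-1.27, 0.087, 1.371, -0, 1.684, -0.103], TCP at [0.216, -0.506, 0.206] pointing down, gripper open.
Joint ranges: [-3.1, 3.1], [-0.76, 2.03], [0.27, 2.55], [-1.08, 4.22], [0.17, 2.65], [-2.57, 2.57]. Speed limits (rad/s): [2.79, 2.79, 3.14, 3.14, 3.14, 3.14].

## Interface

Orientations are given as [roll, pitch, yaw] about the fixed x, y, z axes, in that order (R = Rz(yaw) Ry(pitch) Rx(roll)).
In Python, from bench import robot gives the robot as it stands.
- The arm moves only by the tool carry_out, never from a script. Its argument "deltas" is text: rows parted by semicolons, each of 7 numbers parted by spaces: the shift along the tool's x, y, z in mm, then the turn, a rotation vector about the tool's x, y, z in rad, then the closure, from 0 (fully open) to 1 (shut). A call has exactly 8 rows; each row is the pose to reach, as a shift and turn from the pose commanded when the call began, along the tool's axes at that moment; what a row does not reach only later rows make up. A row lasts 1/12 s, in which the tool goes at most 41.7 mm and 7.16 degrees, less where a joint would pass 70% of its speed; a pose out of reach is approached as far as the arm can. A call with a gripper value outside its range is refused whole. The fingers move at their own pace and stop on an object; the grip force is fixed at half the most. Time passes only in rows, so rows that repeat a pose let the fingers close, or fill a call up. It gives the time, the measured TCP pose, the force and the opening at its end, in the units of the state.
- robot.get_obs(): the state, without advancing time (a new reading comes with each control period).
- robot.snapshot(name): name is "side" or "top"; returns a dict with "pixels" (400x640x3 uint8, red, green, blue), "range_z" (400x640 float32, m along the optical axis (not along the pixel's ray), 0 where there is no reading), "camera_matrix" (3x3 intrinsics, pixels), "k1" (the pictures are not rectified: a ray, as slopes to the right and down, at radius r is drawn at 1 + k1 r^2 times it, then the intrinsics apply), "rvec" (rotation vector, rad) and "tvec" (3), from world to camera coordinates, as OpenCV has them. Camera axes: x right, y down, z forward; pixel columns grow to the right and rows downward; lengths in m; the calibration is good to about 2 mm. A picture is of the moment at which its call begins.
- robot.close_job(): hands the job in, once; it reports no verdict.
Trained networks look in a picture, given as the dict that the camera call returned (one of the last four; its "shot" number tells which), for a name from the list of things; names that differ only in an ending like _2 or _b are one class to them, and where a whole thing is asked for, a point or a joint stands for the part that bears it (a point fixed in the world has none). Each returns a list of dicts, best first, with "p" (0 to 1); they miss things now and then, are a little off and sometimes report something else, mostly with a low value. They report only what shows in the picture. A call takes as long as a camera call.
- robot.look_for(picture, thing): "at" ([x, y, z] in m, in the coordinates of the camera as it stood for that picture, good to about 4 mm: the middle of the surface that is visible of it).
- robot.place_of(picture, thing): "at" ([x, y, z] in m, in the coordinates of the camera as it stood for that picture, good to about 4 mm: a listed point, or the origin of a listed thing).
The state is a dict: "time": time; "joint_positions": joint angles; "qvel": joint speeds; "joint_torque": joint torques, N m; "tool_pos": TCP position; "ee_rot": TCP orientation; "wrist_force": force on the tool from outside, world axes, zero at the start; "wrist_torque": the same for the moment, N m; "width": finger opening in m.
Only numpy, scipy, OpenCV 4.12 (cv2) and the standard library are available. Lean on these libraries where they do the work, as an engineer would, in place of code of your own. Each camera call takes 0.05 s, during which the arm holds its last target.

## Working session

There is one attempt and no reset: what is moved stays moved. The work goes in short steps, Python scripts to look and compute and a tool call to move; the robot and the scene stay as the last step left them, time stands still between calls to the robot, and variables do not carry over. Pictures are saved under pics/ and viewed, and the job is handed in when it is done.

Besides the shell and the picture viewer there is one more tool, called after "Call:" as name(argument=value, ...) on one line, values as JSON. carry_out: Moves the arm, as the interface text tells. Its arguments: {"type":"object","properties":{"deltas":{"type":"string"}},"required":["deltas"]}

```bash
ls; mkdir -p pics; cat > h.py <<'E'
import numpy as np,cv2
from bench import robot
from scipy.spatial.transform import Rotation as R
def w(pic,p):
    Rm=cv2.Rodrigues(np.array(pic["rvec"],float))[0]
    return Rm.T@(np.array(p)-np.array(pic["tvec"]).ravel())
E
python3 - <<'E'
from h import *
print(robot.get_obs())
for n in ["side","top"]:
    s=robot.snapshot(n); cv2.imwrite(f"pics/{n}0.png",cv2.cvtColor(s["pixels"],cv2.COLOR_RGB2BGR))
    np.savez(f"{n}0.npz",**{k:v for k,v in s.items()})
    print(n,s["camera_matrix"].tolist(),s["k1"],w(s,[0,0,0]))
    for t in ["sign","units_centre","tens_centre","rubber_stamp","stapler","ink_pad"]:
        for d in robot.place_of(s,t)[:2]: print(t,round(d["p"],2),w(s,d["at"]).round(4))
E
```

```text
pics
{'time': 0.0, 'joint_positions': array([-1.27006801e+00,  8.79531139e-02,  1.37221466e+00,  2.40005122e-05,
        1.68357763e+00, -1.03071746e-01]), 'qvel': array([ 9.18705763e-04,  3.09217733e-04, -6.06227872e-04,  8.44271706e-05,
       -1.15669865e-03,  5.05859907e-04]), 'joint_torque': array([ 2.40254240e-04, -3.40184748e+01, -3.02422321e+01,  7.18433037e-02,
        3.32354545e-02, -1.80855263e-04]), 'tool_pos': array([ 0.2159639 , -0.50525068,  0.20432528]), 'ee_rot': array([-3.13945378e+00, -2.45222250e-04,  4.03802479e-01]), 'wrist_force': array([-0.48405005, -0.38437173, -0.12622781]), 'wrist_torque': array([-0.03496637, -0.00678302, -0.00596638]), 'width': 0.09353296974590052}
side [[513.2658562878312, 0.0, 319.11689526481683], [0.0, 513.2658562878312, 216.14587909423975], [0.0, 0.0, 1.0]] -0.129278852569932 [-0.00876463  1.03983381  1.12879661]
sign 0.74 [ 0.5679 -0.0339  0.0037]
sign 0.59 [ 0.5734 -0.0837  0.0837]
units_centre 0.58 [0.5697 0.0117 0.0911]
tens_centre 0.76 [ 0.5775 -0.0822  0.088 ]
rubber_stamp 0.77 [5.535e-01 1.071e-01 5.000e-04]
ink_pad 0.82 [ 0.4177 -0.0663  0.0009]
top [[444.3509346532638, 0.0, 321.90697044520186], [0.0, 444.3509346532638, 193.56849476833872], [0.0, 0.0, 1.0]] -0.00690032351688392 [ 0.34479309 -0.00925108  1.44320559]
sign 0.71 [ 0.5721 -0.0341  0.0061]
units_centre 0.73 [0.5676 0.0097 0.0938]
tens_centre 0.6 [ 0.5709 -0.0787  0.0902]
tens_centre 0.52 [0.5689 0.0103 0.0917]
rubber_stamp 0.69 [ 0.3991 -0.4393  0.0008]
rubber_stamp 0.43 [ 0.5494  0.1093 -0.0006]
stapler 0.93 [ 0.5997 -0.1736  0.0011]
stapler 0.34 [0.5665 0.0117 0.0924]
ink_pad 0.61 [ 4.196e-01 -6.070e-02  2.000e-04]
ink_pad 0.47 [0.5719 0.0086 0.0914]
```

```bash
python3 - <<'E'
import numpy as np,cv2
a=cv2.imread("pics/side0.png");cv2.imwrite("pics/side0b.png",cv2.resize(a,(800,500)))
b=cv2.imread("pics/top0.png")
# crops
from h import *
for n,im in (("side",a),("top",b)):
    s=np.load(f"{n}0.npz")
    K=s["camera_matrix"]
    p=np.array([[0.57,-0.035,0.13]])
    uv=cv2.projectPoints(p,s["rvec"],s["tvec"],K,np.array([float(s["k1"]),0,0,0]))[0].ravel();print(n,uv)
    u,v=uv.astype(int)
    c=im[max(0,v-60):v+60,max(0,u-80):u+80]
    print(max(0,u-80),max(0,v-60),c.shape)
    cv2.imwrite(f"pics/{n}0c.png",cv2.resize(c,None,fx=5,fy=5,interpolation=cv2.INTER_CUBIC))
E
```

```text
side [316.9027237  205.71541727]
236 145 (120, 160, 3)
top [332.17089381 183.84572132]
252 123 (120, 160, 3)
```

View pics/side0b.png

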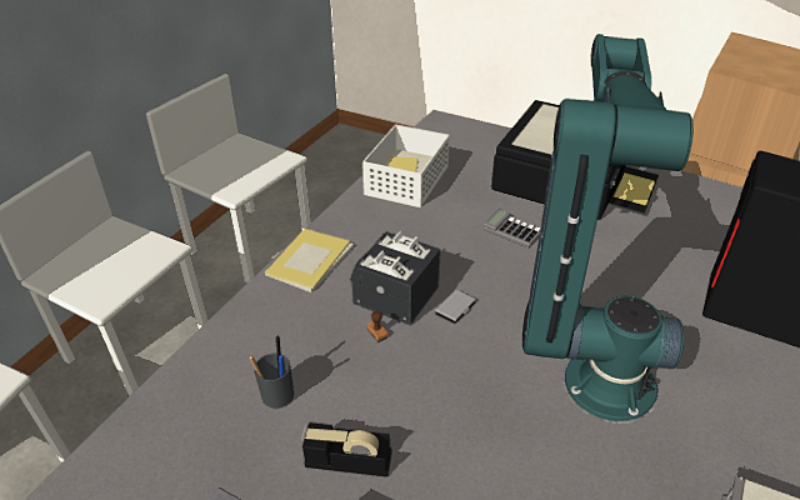

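View pics/top0.png

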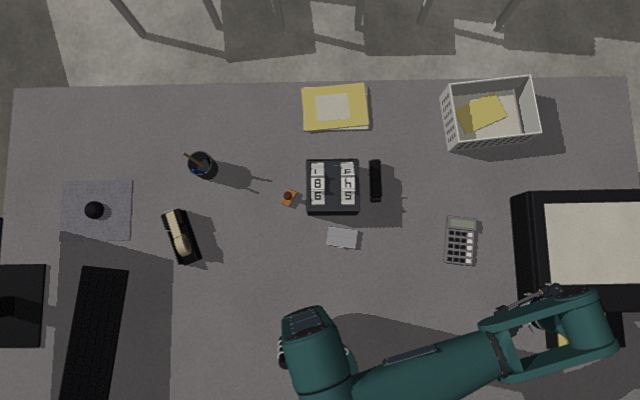

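View pics/top0c.png

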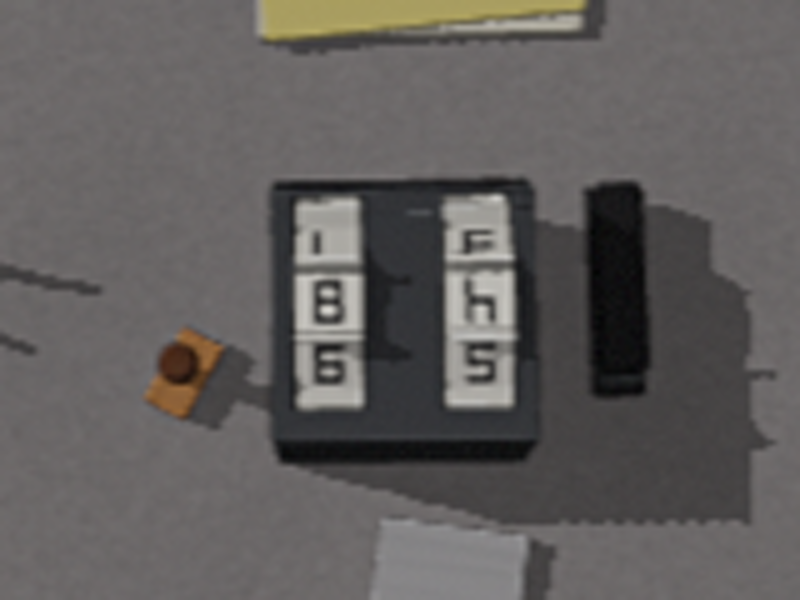

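View pics/side0c.png

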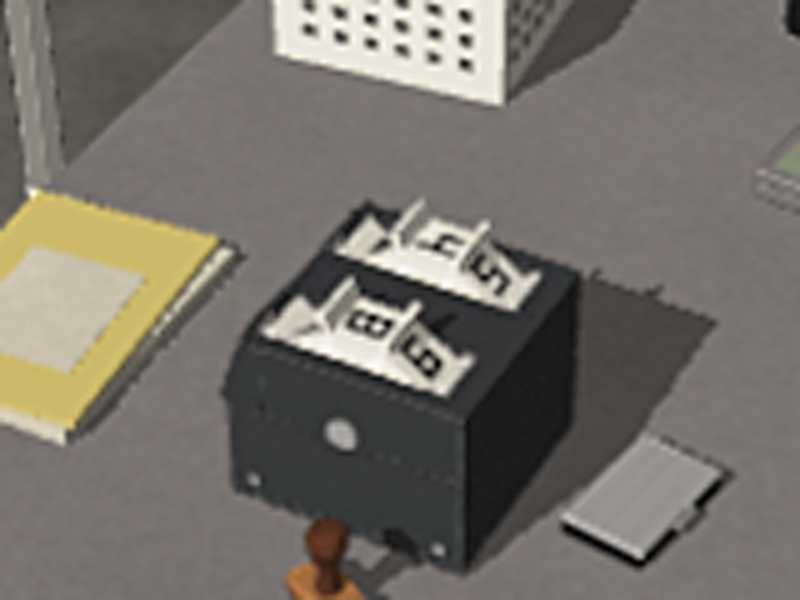

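The windows should read 26: the tops show upside-down 4 (3 in front of it, 5 behind) and 8 (7 in front, 9 behind). I'll confirm that with a rotated crop and fit the sign's pose.

```bash
python3 - <<'E'
from h import *
a=cv2.imread("pics/top0c.png");c=a[180:460,260:560];cv2.imwrite("pics/top0rot.png",cv2.resize(cv2.rotate(c,cv2.ROTATE_180),(600,560),interpolation=cv2.INTER_CUBIC))
for n in ["top","side"]:
    s=np.load(f"{n}0.npz");K=s["camera_matrix"];d=s["range_z"]
    v,u=np.mgrid[:400,:640]
    pts=np.stack([u,v],-1).reshape(-1,1,2).astype(float)
    und=cv2.undistortPoints(pts,K,np.array([float(s["k1"]),0,0,0])).reshape(400,640,2)
    P=np.dstack([und*d[...,None],d]); Rm=cv2.Rodrigues(s["rvec"])[0]
    W=(P-s["tvec"].ravel())@Rm
    m=(d>0)&(abs(W[...,0]-.57)<.14)&(abs(W[...,1]+.035)<.12)
    t=W[m&(W[...,2]>.115)]; 
    h,e=np.histogram(t[:,2],np.arange(.115,.175,.004));print(n,len(t),list(zip(e.round(3),h)))
    case=W[m&(abs(W[...,2]-.132)<.006)]
    r=cv2.minAreaRect((case[:,:2]*1000).astype(np.float32));print("case",r,len(case))
    col=s["pixels"].astype(int)
    wh=m&(col.min(-1)>110)&(W[...,2]>.12)
    q=W[wh]
    for sel,nm in ((q[:,1]>-.035,"units"),(q[:,1]<-.035,"tens")):
        r=cv2.minAreaRect((q[sel][:,:2]*1000).astype(np.float32));print(nm,r,q[sel].mean(0).round(4))
    hi=W[m&(W[...,2]>.152)]; print("ribs hi",[ (hi[g].mean(0).round(4),g.sum()) for g in [ (hi[:,1]>-.035)&(hi[:,0]>.57),(hi[:,1]>-.035)&(hi[:,0]<.57),(hi[:,1]<-.035)&(hi[:,0]>.57),(hi[:,1]<-.035)&(hi[:,0]<.57)]])
E
```

```text
top 2651 [(np.float64(0.115), np.int64(16)), (np.float64(0.119), np.int64(21)), (np.float64(0.123), np.int64(88)), (np.float64(0.127), np.int64(440)), (np.float64(0.131), np.int64(1015)), (np.float64(0.135), np.int64(477)), (np.float64(0.139), np.int64(117)), (np.float64(0.143), np.int64(124)), (np.float64(0.147), np.int64(171)), (np.float64(0.151), np.int64(70)), (np.float64(0.155), np.int64(38)), (np.float64(0.159), np.int64(57)), (np.float64(0.163), np.int64(17)), (np.float64(0.167), np.int64(0))]
case ((565.7973022460938, -35.357810974121094), (157.82156372070312, 155.93258666992188), 89.29290771484375) 1907
units ((570.2930908203125, 8.93680191040039), (39.1348762512207, 122.36483764648438), 89.32714080810547) [0.5723 0.0097 0.1407]
tens ((571.6341552734375, -80.57611083984375), (40.18380355834961, 122.90461730957031), 89.00797271728516) [ 0.5678 -0.0797  0.1405]
ribs hi [(array([0.5909, 0.0099, 0.1588]), np.int64(41)), (array([0.5524, 0.0089, 0.1573]), np.int64(37)), (array([ 0.5887, -0.0782,  0.1578]), np.int64(43)), (array([ 0.549 , -0.0792,  0.1596]), np.int64(31))]
side 195
[... 378 characters left out ...]
 np.int64(50)), (np.float64(0.159), np.int64(19)), (np.float64(0.163), np.int64(3)), (np.float64(0.167), np.int64(0))]
case ((564.2451171875, -33.55528259277344), (157.8445281982422, 166.4425506591797), 0.298507422208786) 1266
units ((574.264404296875, 1.5165290832519531), (69.80876159667969, 132.34657287597656), 89.92418670654297) [0.5706 0.0134 0.1392]
tens ((572.8516235351562, -76.56094360351562), (75.21765899658203, 131.09625244140625), 88.01925659179688) [ 0.5681 -0.0751  0.1395]
ribs hi [(array([0.5913, 0.0104, 0.1565]), np.int64(30)), (array([0.5471, 0.013 , 0.1573]), np.int64(22)), (array([ 0.5902, -0.0758,  0.1578]), np.int64(26)), (array([ 0.5475, -0.0777,  0.1566]), np.int64(19))]
```

View pics/top0rot.png

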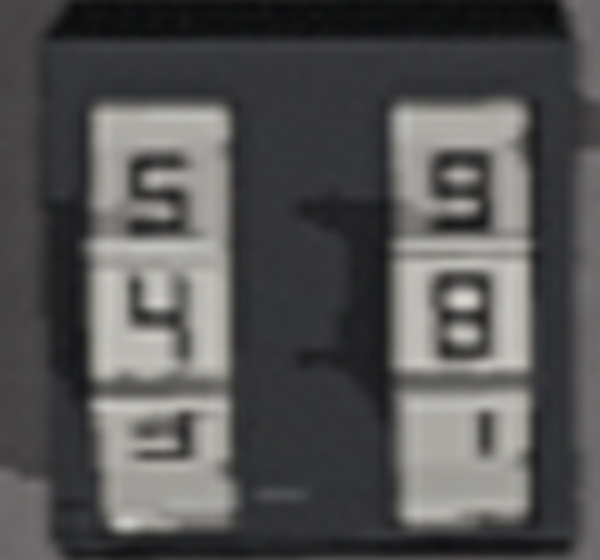

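Rotated, the picture reads 5-4-3 (tens, left) and 9-8-7 (units, right), so the tops are 4 and 8 and the windows read 26. Units needs one click and tens needs two. The sign's yaw is about 0, with wheel centres near x=0.570, y=+0.010 (units) and y=-0.079 (tens). Next I move the shut fingertips behind the tens wheel.

Call:
carry_out(deltas="34 -20 -15 0 0 0.05 1; 68 -41 -30 0 0 0.1 1; 102 -61 -45 0 0 0.15 1; 136 -82 -45 0 0 0.2 1; 170 -102 -45 0 0 0.25 1; 204 -123 -45 0 0 0.3 1; 238 -143 -45 0 0 0.35 1; 272 -164 -45 0 0 0.404 1")

```text
time: 1.37
tool_pos: [0.4026, -0.2465, 0.2508]
ee_rot: [3.141, -0.001, -0.003]
wrist_force: [-0.6, 0.3, -0.3]
width: 0.0438
```

```bash
python3 - <<'E'
from h import *
o=robot.get_obs();print(o["time"],o["tool_pos"],o["ee_rot"],o["width"],o["wrist_force"])
E
```

```text
1.3667 [ 0.40255981 -0.24646247  0.25083805] [ 3.14080475e+00 -8.31326978e-04 -3.13230777e-03] 0.04383404335331367 [-0.572186    0.30453568 -0.3175451 ]
```

Call:
carry_out(deltas="22 -30 0 0 0 0 1; 44 -60 0 0 0 0 1; 66 -90 0 0 0 0 1; 88 -120 0 0 0 0 1; 110 -150 10 0 0 0 1; 123 -169 30 0 0 0 1; 123 -169 50 0 0 0 1; 123 -169 56 0 0 0 1")

```text
time: 2.03
tool_pos: [0.5238, -0.0773, 0.1908]
ee_rot: [-3.14, 0.006, 0.003]
wrist_force: [0.6, -0.5, -1.5]
width: 0.0007
```

```bash
cat > look.py <<'E'
from h import *
import sys
t=sys.argv[1]
o=robot.get_obs();print(o["time"],o["tool_pos"].round(4),o["ee_rot"].round(4),o["width"],o["wrist_force"].round(2))
ims=[]
for n in ["side","top"]:
    s=robot.snapshot(n); im=cv2.cvtColor(s["pixels"],cv2.COLOR_RGB2BGR)
    np.savez(f"{n}{t}.npz",**{k:v for k,v in s.items()})
    c=im[145:265,250:390] if n=="side" else im[130:250,270:410]
    ims.append(cv2.resize(c,(400,343),interpolation=cv2.INTER_CUBIC))
cv2.imwrite(f"pics/l{t}.png",np.hstack(ims))
E
python3 look.py 1
```

```text
2.0333 [ 0.5238 -0.0773  0.1908] [-3.1402e+00  5.8000e-03  2.7000e-03] 0.0007112720900350122 [ 0.58 -0.5  -1.45]
```

View pics/l1.png

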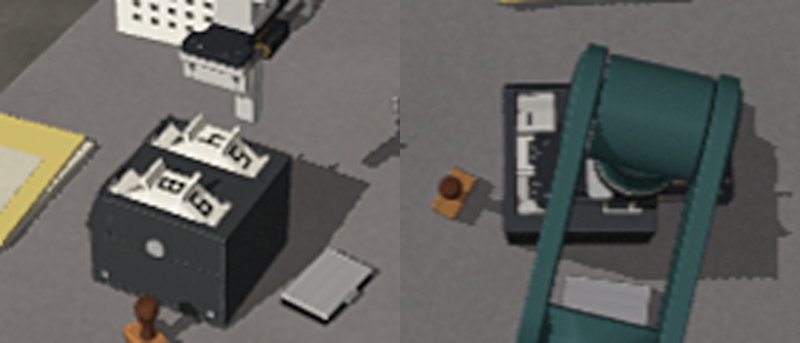

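The side view shows the shut fingertip hanging above the back of the tens wheel, around (245,105), with the gripper body clear. Next I descend to about 158 mm and settle.

Call:
carry_out(deltas="0 0 10 0 0 0 1; 0 0 20 0 0 0 1; 0 0 30 0 0 0 1; 0 0 37 0 0 0 1; 0 0 37 0 0 0 1; 0 0 37 0 0 0 1; 0 0 37 0 0 0 1; 0 0 37 0 0 0 1")

```text
time: 2.8
tool_pos: [0.5252, -0.0793, 0.1582]
ee_rot: [3.141, -0.001, -0.0]
wrist_force: [0.1, -0.7, -0.3]
width: 0.0
```

```bash
python3 look.py 2
```

```text
2.8 [ 0.5252 -0.0793  0.1582] [ 3.1412e+00 -1.3000e-03 -3.0000e-04] 1.9539223946175843e-05 [ 0.08 -0.74 -0.27]
```

View pics/l2.png

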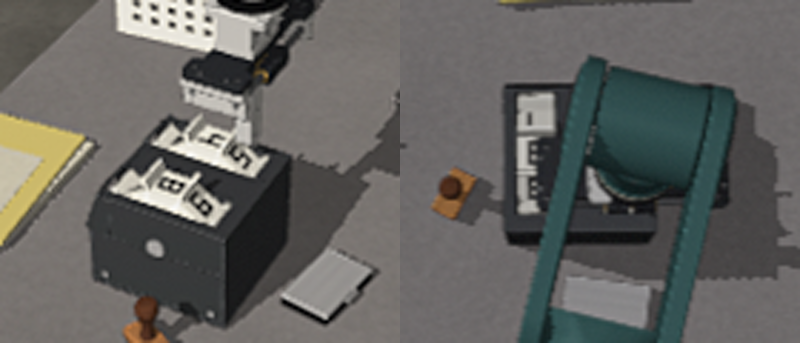

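Call:
carry_out(deltas="0 0 4 0 0 0 1; 8 0 4 0 0 0 1; 15 0 4 0 0 0 1; 22 0 4 0 0 0 1; 29 0 4 0 0 0 1; 35 0 4 0 0 0 1; 40 0 4 0 0 0 1; 40 0 4 0 0 0 1")

```text
time: 3.57
tool_pos: [0.5659, -0.0791, 0.1531]
ee_rot: [-3.142, -0.0, 0.0]
wrist_force: [-0.3, -0.2, 0.0]
width: 0.0004
```

```bash
python3 look.py 3
```

```text
3.5667 [ 0.5659 -0.0791  0.1531] [-3.1415e+00 -2.0000e-04  1.0000e-04] 0.0003877697096886586 [-0.31 -0.24  0.05]
```

View pics/l3.png

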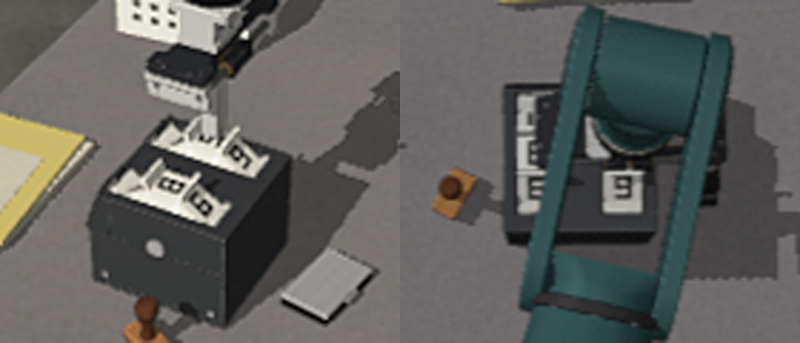

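One click is done: the tens wheel's rear flat now shows an upside-down 6 (top view, about (622,188)). Next I lift, go back and come down again behind the next rib.

Call:
carry_out(deltas="0 0 -14 0 0 0 1; 0 0 -26 0 0 0 1; 0 0 -28 0 0 0 1; -20 0 -28 0 0 0 1; -40 0 -28 0 0 0 1; -40 0 -20 0 0 0 1; -40 0 -8 0 0 0 1; -40 0 0 0 0 0 1")

```text
time: 4.33
tool_pos: [0.5248, -0.0791, 0.152]
ee_rot: [-3.141, 0.0, -0.0]
wrist_force: [-0.8, -0.2, -0.3]
width: 0.0002
```

Call:
carry_out(deltas="0 0 0 0 0 0 1; 8 0 0 0 0 0 1; 15 0 0 0 0 0 1; 22 0 0 0 0 0 1; 29 0 0 0 0 0 1; 35 0 0 0 0 0 1; 40 0 0 0 0 0 1; 40 0 0 0 0 0 1")

```text
time: 5.0
tool_pos: [0.5661, -0.0792, 0.1533]
ee_rot: [3.142, -0.001, 0.0]
wrist_force: [-0.3, -0.1, 1.0]
width: 0.0004
```

```bash
python3 look.py 4
```

```text
5.0 [ 0.5661 -0.0792  0.1533] [ 3.1415e+00 -6.0000e-04  1.0000e-04] 0.00042841125946025945 [-0.31 -0.12  0.96]
```

View pics/l4.png

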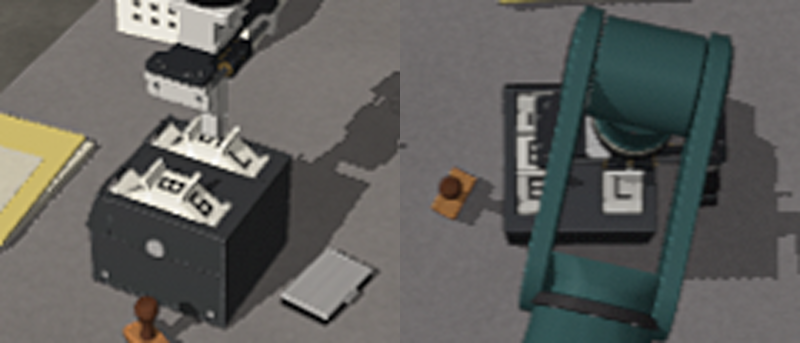

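The rear flat now shows an upside-down 7, so the tens window is at 4. Next is the units wheel: lift, back, 89 mm to the left, down.

Call:
carry_out(deltas="0 0 -16 0 0 0 1; 0 0 -32 0 0 0 1; 0 0 -36 0 0 0 1; -20 -15 -36 0 0 0 1; -40 -40 -36 0 0 0 1; -40 -65 -36 0 0 0 1; -40 -89 -36 0 0 0 1; -40 -89 -36 0 0 0 1")

```text
time: 5.77
tool_pos: [0.5241, 0.0134, 0.1895]
ee_rot: [-3.14, -0.0, 0.004]
wrist_force: [0.2, -0.6, 0.2]
width: 0.0001
```

Call:
carry_out(deltas="0 0 12 0 0 0 1; 0 0 24 0 0 0 1; 0 0 36 0 0 0 1; 0 0 36 0 0 0 1; 0 0 36 0 0 0 1; 0 0 36 0 0 0 1; 0 0 36 0 0 0 1; 0 0 36 0 0 0 1")

```text
time: 6.43
tool_pos: [0.5253, 0.0096, 0.1542]
ee_rot: [3.141, -0.001, -0.001]
wrist_force: [0.7, 0.4, 0.5]
width: 0.0005
```

```bash
python3 look.py 5
```

```text
6.4333 [0.5253 0.0096 0.1542] [ 3.1414e+00 -1.3000e-03 -6.0000e-04] 0.0005362622488486673 [0.66 0.39 0.53]
```

View pics/l5.png

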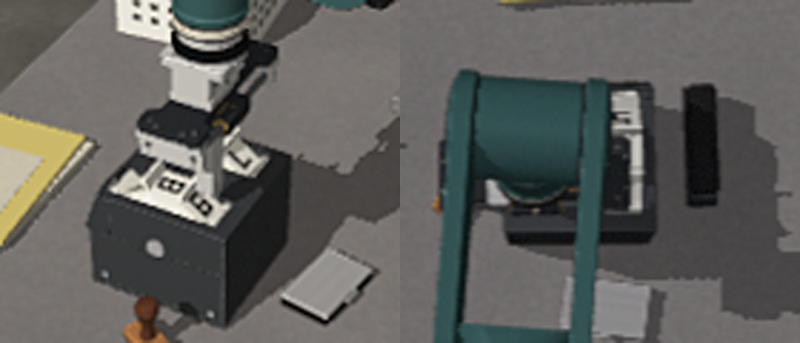

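The fingertip is behind the units wheel's rear rib, around (205,180) in the side view. One push next, then lift and back off.

Call:
carry_out(deltas="0 0 0 0 0 0 1; 8 0 0 0 0 0 1; 15 0 0 0 0 0 1; 22 0 0 0 0 0 1; 29 0 0 0 0 0 1; 35 0 0 0 0 0 1; 40 0 0 0 0 0 1; 40 0 0 0 0 0 1")

```text
time: 7.2
tool_pos: [0.5659, 0.0098, 0.1531]
ee_rot: [3.142, -0.0, -0.0]
wrist_force: [0.4, 0.2, -0.2]
width: 0.0005
```

Call:
carry_out(deltas="0 0 -20 0 0 0 1; 0 0 -40 0 0 0 1; 0 0 -70 0 0 0 1; -20 0 -100 0 0 0 1; -60 0 -120 0 0 0 1; -100 0 -120 0 0 0 1; -140 0 -120 0 0 0 1; -180 0 -120 0 0 0 1")

```text
time: 7.87
tool_pos: [0.3832, 0.01, 0.274]
ee_rot: [3.141, -0.001, -0.0]
wrist_force: [0.5, 0.5, 0.7]
width: 0.0004
```

Call:
carry_out(deltas="-20 30 0 0 0 0 1; -20 65 0 0 0 0 1; -20 100 0 0 0 0 1; -20 135 0 0 0 0 1; -20 165 0 0 0 0 1; -20 180 0 0 0 0 1; -20 180 0 0 0 0 1; -20 180 0 0 0 0 1")

```text
time: 8.53
tool_pos: [0.3646, -0.1703, 0.2733]
ee_rot: [-3.141, 0.0, -0.002]
wrist_force: [-0.3, -0.3, 0.4]
width: 0.0004
```

```bash
python3 look.py 6; python3 - <<'E'
import cv2,numpy as np
b=np.load("top6.npz")["pixels"][:,:,::-1]
cv2.imwrite("pics/top6r.png",cv2.resize(cv2.rotate(np.ascontiguousarray(b[150:220,295:395]),cv2.ROTATE_180),(800,560),interpolation=cv2.INTER_CUBIC))
cv2.imwrite("pics/top6.png",b)
E
```

```text
8.5333 [ 0.3646 -0.1703  0.2733] [-3.1408e+00  4.0000e-04 -2.0000e-03] 0.0004133450641279726 [-0.29 -0.28  0.4 ]
```

View pics/l6.png

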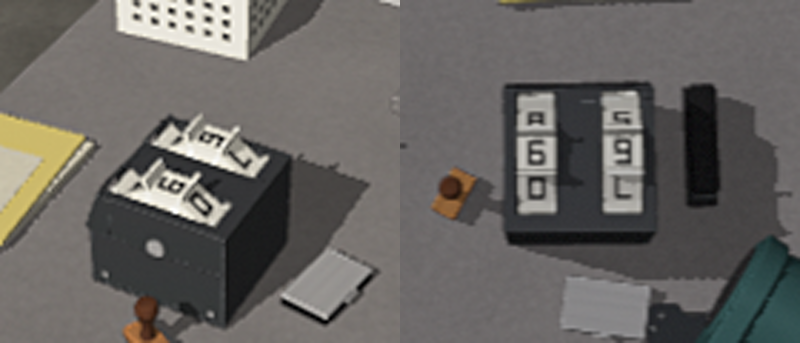

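View pics/top6r.png

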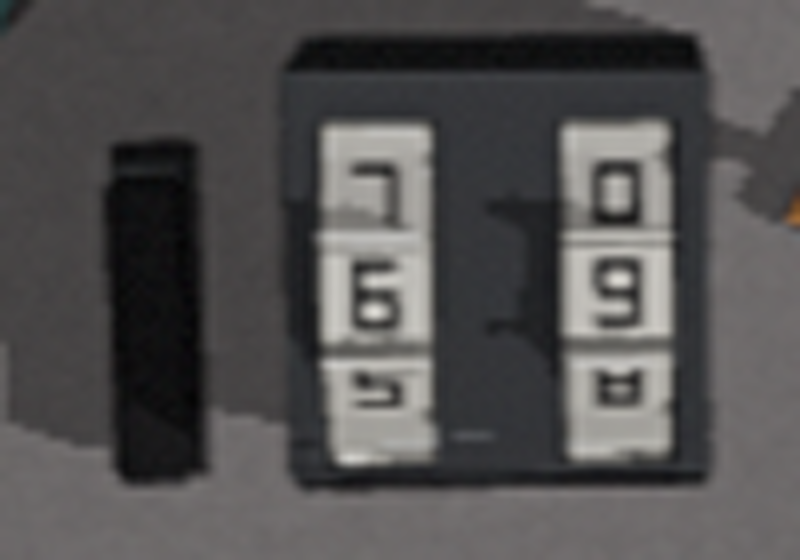

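View pics/top6.png

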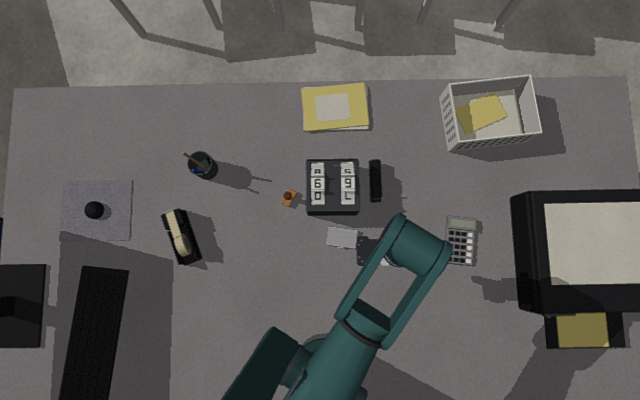

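The tops read 6 (7-6-5) and 9 (0-9-8), so the windows read 47. The ribs line up on both wheels as they did at the start, and the sign and other items are where they were. The arm is clear.

```bash
python3 -c "
from h import *
print(robot.get_obs()['qvel'].round(3)); print(robot.close_job())"
```

```text
[ 0.017 -0.006  0.002 -0.001 -0.001 -0.003]
the job is handed in; nothing more can be done
None
```

The sign should now read 47, and I have handed the job in. It started at 26, so with the shut fingertips I pushed the tens wheel on two clicks and the units wheel on one, each by its rear rib.

- **Reading:** the last pictures show 6 on top of the tens wheel and 9 on top of the units wheel, which means 4 and 7 in the windows. I worked this out from the top numerals, because neither camera sees the windows themselves.
- **Settled:** both wheels have a level flat on top with a rib before and behind it, so both look settled on a click.
- **Surroundings:** by eye, comparing the first and last top-camera pictures, the sign and the other things on the counter have not moved.
- **Forces and time:** the wrist force read at most about 1.5 N at the end of any move. The job took about 8.6 s, and the arm ended clear of everything. No check failed or disagreed.

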